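Put the hallway shelf's odds and ends where they belong

ROBOT

A 6-joint arm with a two-finger parallel gripper is mounted at the origin on the work surface. World frame = base frame: x ahead of the robot, y to its left, z up, the work surface at z = 0. Lengths are in m, angles in rad, forces in N, time in s.
With the tool pointing down it reaches from about 0.4 to 0.825 m from the base axis. Payload 7 kg.
Tool frame: the origin (TCP) lies at the centre of the arm's flange, where the gripper is bolted on; the fingertips stand 178 mm ahead of it and the grasp point (between the pads) lies arm.tcp_to_grasp ahead of it (arm.tcp_to_grasp is the distance from the TCP to the grasp point, in m); z points along the fingers, y is the direction in which the jaws open and shut (so a half turn about z gives the same grasp; the last joint's range is limited). The gripper opens to 88 mm and grips with 3 to 60 N. Pads are 19 mm wide; open, the fingers measure 130 mm over their backs; the gripper's body (78 mm by 193 mm) begins 47 mm behind the grasp point.
Start: joints at [-1.061, 0.359, 0.012, 0, -1.224, -0.288], TCP at [0.148, -0.658, 0.405] pointing down, gripper open.
Joint ranges: [-3.07, 3.07], [-1.43, 2.12], [-1.02, 1.25], [-3.03, 1.67], [-3.05, -0], [-3.03, 3.03]. Speed limits (rad/s): [2.39, 2.39, 3.01, 3.14, 3.14, 3.14].

INTERFACE

Orientations are given as [roll, pitch, yaw] about the fixed x, y, z axes, in that order (R = Rz(yaw) Ry(pitch) Rx(roll)).
In Python, from station import arm gives the robot as it stands.
- The arm moves only by the tool move_arm, never from a script. Its argument "deltas" is a list of rows, each a list of 6 numbers: the shift along the world's x, y, z in mm, then the turn, a rotation vector about the world's x, y, z in degrees. In form: [[tx, ty, tz, ax, ay, az], ...]. A call has exactly 5 rows; each row shifts and turns the commanded pose from where the row before left it; what a row does not reach is not made up. A row lasts 1/12 s, in which the tool goes at most 41.7 mm and 7.16 degrees, less where a joint would pass 70% of its speed; a pose out of reach is approached as far as the arm can. A call with a gripper value outside its range is refused whole. "claw" is the closure in counts, from 0 (fully open) to 255 (shut), set as the call begins (left out, the last holds). The fingers move at their own pace and stop on an object; "squeeze" is the grip in N (left out, the last holds). Time passes only in rows, so rows that do not move let the fingers close, or fill a call up. It gives the time, the measured TCP pose, the force and the opening at its end, in the units of the state.
- arm.get_state(): the state, without advancing time (a new reading comes with each control period).
- arm.grab_frame(name): name is "scene" or "top" or "wrist"; returns the picture (420x560x3 uint8, red, green, blue); there is no depth.
- arm.calibration(name): a dict with "intrinsics" (3x3 intrinsics, pixels), "T" (4x4, takes a point from camera to world coordinates); the wrist camera has in their place "mount" (4x4, takes a point from camera to tool coordinates, whose origin is the TCP and whose axes are the flange's). Camera axes: x right, y up, looking along -z (the intrinsics and any distortion apply to the point x, -y, -z); pixel columns grow to the right and rows downward; lengths in m; the calibration is good to about 2 mm. A picture is of the moment at which its call begins: read the wrist's pose just before it. calibration takes no time and is no camera call.
- arm.job_done(): hands the job in, once; it reports no verdict.
Trained networks look in the newest picture that a camera, given by its name, has taken for a name from the list of things; names that differ only in an ending like _2 or _b are one class to them, and where a whole thing is asked for, a point or a joint stands for the part that bears it (a point fixed in the world has none). Each returns a list of dicts, best first, with "score" (0 to 1); they miss things now and then, are a little off and sometimes report something else, mostly with a low value. They report only what shows in the picture. A call takes as long as a camera call.
- arm.spot_in(thing, camera): "xy" ([column, row] in pixels, amid what is visible of it).
- arm.masks_of(thing, camera): "pixels" (420x560 bool, what is visible of it) and "xy" ([column, row] in pixels, amid what is visible of it).
- arm.spot_point(thing, camera): "xy" ([column, row] in pixels: a listed point, or the origin of a listed thing).
The state is a dict: "t": time; "q": joint angles; "qd": joint speeds; "joint_efforts": joint torques, N m; "eef_pos": TCP position; "ee_rot": TCP orientation; "force": force on the tool from outside, world axes, zero at the start; "moment": the same for the moment, N m; "width": finger opening in m.
Only numpy, scipy, OpenCV 4.12 (cv2) and the standard library are available. Lean on these libraries where they do the work, as an engineer would, in place of code of your own. Each camera call takes 0.05 s, during which the arm holds its last target. There are 200 camera calls.

TASK

Tidy the hallway shelf: park the red ladder truck in the long wooden tray and the black SUV in the short wooden tray, each on its wheels and straight along its tray, stand the wooden signal post upright in the round wooden dish, and put the steel spring clip inside the clear plastic box. Leave the little toy tree and the wooden spool where they stand, and let go of everything at the end.

Things in the scene. Friction and masses are not known exactly. Their poses are not given: they have to be found in the camera images.
- truck_center (a point): Red plastic toy fire ladder truck with a white ladder along its top, 132 mm long (its x, cab at +x), 46 mm wide (its y, flat sides from 12 to 38 mm above the ground), 60 mm tall, on its wheels, about 160 g. The point is its centre, 30 mm above the ground it stands on; z up. Grip it across its width.
- suv_center (a point): Black die-cast toy SUV, boxy, 100 mm long without the spare wheel (its x, bonnet at +x), 44 mm wide (its y; sides from 10 to 30 mm above the ground, the cabin above is 40 mm wide, from 47 mm behind to 19 mm ahead of the centre), 46 mm tall, on its wheels, about 180 g. The point is its centre, 23 mm above the ground it stands on; z up. Grip it across its width.
- signal_center (a point): Wooden toy railway signal post, 84 mm tall, standing: a 40 mm square foot 10 mm thick, a 16 mm square post, and near the top a flat signal arm, 8 mm thick and 13 mm high, centred 73 mm above the ground, reaching 42 mm from the post's axis towards its +x. About 70 g. The point is on the post's axis, 42 mm above the ground it stands on; x along the arm, y across it, z up. Grip the post across y, clear of the arm.
- clip_center (a point): Steel spring clip (bulldog clip) lying flat: a block-like sprung body 40 mm wide (its y, flat ends), 28 mm along x and 22 mm tall, with a thin 8 mm lip towards +x and two wire loops towards -x; 57 mm long in all, about 45 g, stiff. The point is its centre, 11 mm above the surface; z up. Grip it across its 40 mm width.
- long_tray: The long one of two shallow pale wooden trays, fixed: 174 x 102 mm outside (long along its x), 14 mm high, walls 4 mm; inside 166 x 94 mm. Origin at the centre of its underside; its floor is 4 mm above that.
- short_tray: The short one of the two shallow pale wooden trays, fixed: 128 x 102 mm outside (long along its x), 14 mm high, walls 4 mm; inside 120 x 94 mm. Origin at the centre of its underside; its floor is 4 mm above that.
- dish: Round dark wooden dish, fixed, 100 mm across the rim, 14 mm high, rim 6 mm thick; the flat floor inside is about 80 mm across. Origin at the centre of its underside; its floor is 4 mm above that.
- clear_box: Open clear plastic box (its lid is off) with a white rim and a white clip on each short end, fixed: 156 mm (its x) x 121 mm (its y) outside, 40 mm high, walls 3 mm. Origin at the centre of its underside; its floor is 3 mm above that.
- spool_center (a point): Bystander, loose: pale wooden thread spool, 32 mm across, 32 mm tall, standing. The point is its centre, 16 mm up.
- tree_center (a point): Bystander, loose: little green toy tree on a round 40 mm foot, 54 mm tall, standing. The point is its centre, 27 mm up.

How it is judged:
By the outcome, as a careful person would: the job done as asked, in the order asked, and still so for the second after the job is handed in, with the robot touching nothing.
It also fails if it takes over 138 s, if anything falls off the work surface, if the arm or the gripper's body presses on something with over 40 N, if the wrist force passes 120 N, or if a joint passes its speed limit or range.

## Working session

There is one attempt and no reset: what is moved stays moved. The work goes in short steps, Python scripts to look and compute and a tool call to move; the robot and the scene stay as the last step left them, time stands still between calls to the robot, and variables do not carry over. Pictures are saved under pics/ and viewed, about 12 in all and at most 16, crops included, and the job is handed in when it is done.

Besides the shell and the picture viewer there is one more tool, called after "Emit:" as name([rows], argument=value, ...), one row to a line, values as JSON. move_arm: Moves the arm, as the interface text tells. Its arguments: {"type":"object","properties":{"deltas":{"type":"array","items":{"type":"array","items":{"type":"number"}}},"claw":{"type":"number"},"squeeze":{"type":"number"}},"required":["deltas"]}

```bash
mkdir -p pics; python3 - <<'E'
from station import arm
import cv2,numpy as np
print(arm.get_state(), arm.tcp_to_grasp)
for n in ["scene","top"]:
    f=arm.grab_frame(n); cv2.imwrite(f"pics/{n}0.png",f[:,:,::-1])
    c=arm.calibration(n); print(n,{k:np.round(v,4).tolist() if not isinstance(v,str) else v for k,v in c.items()})
c=arm.calibration("wrist");print({k:np.round(v,4).tolist() for k,v in c.items()})
E
```

```text
{'t': 0.0, 'q': array([-1.06088747e+00,  3.59369446e-01,  1.10813650e-02, -3.42785438e-04,
       -1.22408610e+00, -2.88092604e-01]), 'qd': array([-0.00010451,  0.00032552, -0.0014771 ,  0.0005651 , -0.00046404,
       -0.00054096]), 'joint_efforts': array([ 1.82652529e-03, -5.82714450e+01,  2.93057764e+01,  6.99691281e+00,
        6.99841767e-03, -1.70477283e-04]), 'eef_pos': array([ 0.1484545 , -0.65828006,  0.40374485]), 'ee_rot': array([ 3.13998826e+00, -1.39387626e-04, -2.91989302e+00]), 'force': array([ 0.04249619, -0.24790179,  0.66426285]), 'moment': array([-0.03912548, -0.00442092,  0.01510667]), 'width': 0.08756447846128243} 0.1593
scene {'intrinsics': [[541.1952, 0.0, 278.8323], [0.0, 541.1952, 214.3026], [0.0, 0.0, 1.0]], 'T': [[-0.6168, -0.4033, 0.6759, 1.2881], [0.7871, -0.3202, 0.5272, 0.6141], [0.0038, 0.8572, 0.5149, 0.6736], [0.0, 0.0, 0.0, 1.0]]}
top {'intrinsics': [[472.3686, 0.0, 285.7904], [0.0, 472.3686, 212.6139], [0.0, 0.0, 1.0]], 'T': [[-0.0193, 0.9977, -0.0643, 0.443], [-0.9995, -0.0209, -0.0236, -0.0063], [-0.0249, 0.0638, 0.9977, 1.1851], [0.0, 0.0, 0.0, 1.0]]}
{'intrinsics': [[337.1867, 0.0, 277.2573], [0.0, 337.1867, 211.0051], [0.0, 0.0, 1.0]], 'mount': [[-0.0002, 0.9696, 0.2447, 0.0639], [1.0, 0.0003, -0.0003, -0.0001], [-0.0003, 0.2447, -0.9696, 0.0194], [0.0, 0.0, 0.0, 1.0]]}
```

```bash
ls -la
```

```text
total 12
drwxr-xr-x  3 agent agent 4096 Dec  4 23:33 .
drwxr-xr-x 23 root  root  4096 Dec  4 23:33 ..
drwxr-xr-x  2 agent agent 4096 Dec  4 23:34 pics
```

View pics/top0.png

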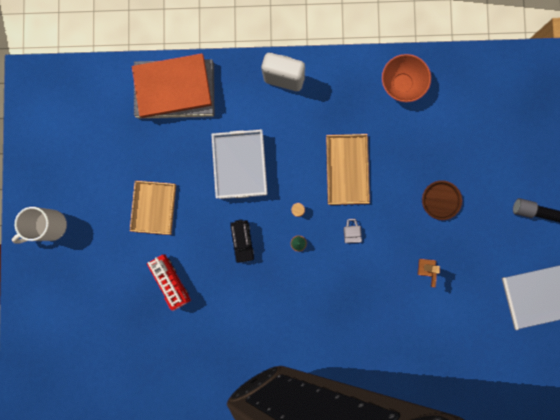

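View pics/scene0.png

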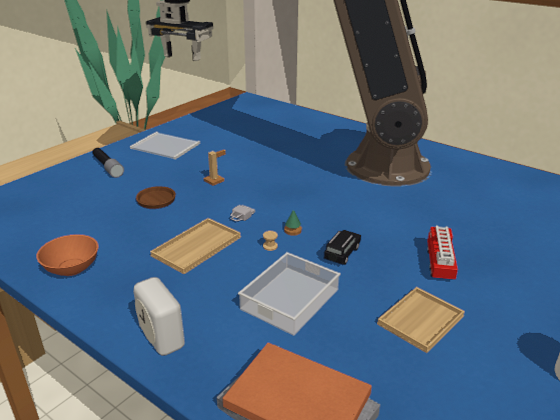

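Top view: truck (168,282), SUV (242,241), box (240,164), short tray (153,208), long tray (348,170), dish (442,200), signal (430,270), clip (353,231), tree (299,243), spool (298,210). The scene view agrees with this.

```bash
cat > h.py <<'E'
from station import arm
import cv2,numpy as np
from scipy.spatial.transform import Rotation as R
def cam(n,st=None):
    c=arm.calibration(n)
    if n=="wrist":
        T=np.eye(4);T[:3,:3]=R.from_euler('xyz',st["ee_rot"]).as_matrix();T[:3,3]=st["eef_pos"]
        return c["intrinsics"],T@c["mount"]
    return c["intrinsics"],c["T"]
def ray(K,T,px,z):
    px=np.atleast_2d(np.array(px,float))
    d=np.c_[(px-K[[0,1],2])/K[0,0],np.ones(len(px))]*[1,-1,-1]
    d=d@T[:3,:3].T
    return T[:3,3]+d*((z-T[2,3])/d[:,2])[:,None]
def proj(K,T,P):
    p=(np.atleast_2d(P)-T[:3,3])@T[:3,:3]
    return np.c_[K[0,2]+K[0,0]*p[:,0]/-p[:,2],K[1,2]+K[0,0]*-p[:,1]/-p[:,2]]
def rect(K,T,m,z):
    cs,_=cv2.findContours(m.astype(np.uint8),cv2.RETR_EXTERNAL,cv2.CHAIN_APPROX_NONE)
    c=max(cs,key=cv2.contourArea)[:,0]
    w=ray(K,T,c,z)[:,:2]
    (cx,cy),(a,b),_=r=cv2.minAreaRect((w*1000).astype(np.float32))
    bx=cv2.boxPoints(r); e=[bx[1]-bx[0],bx[2]-bx[1]]; l=max(e,key=np.linalg.norm)
    return [round(cx),round(cy)],sorted([round(a),round(b)]),round(np.degrees(np.arctan2(l[1],l[0]))%180,1)
E
python3 - <<'E'
from h import *
Z={"truck_center":.03,"suv_center":.023,"signal_center":.042,"clip_center":.011,"long_tray":.014,"short_tray":.014,"dish":.014,"clear_box":.04,"spool_center":.016,"tree_center":.027}
PZ=dict(Z,long_tray=0,short_tray=0,dish=0,clear_box=0)
for n in ["top","scene"]:
    arm.grab_frame(n);K,T=cam(n)
    for t in Z:
        p=arm.spot_point(t,n); 
        o=[(np.round(ray(K,T,q["xy"],PZ[t])[0,:2]*1000).tolist(),np.round(q["xy"]).tolist(),round(q["score"],2)) for q in p[:2]]
        m=arm.masks_of(t,n) if n=="top" else []
        print(n,t,o,rect(K,T,m[0]["pixels"],Z[t]) if m else "")
E
```

```text
top truck_center [([352.0, 313.0], [168.0, 283.0], 0.94)] ([357, 311], [59, 135], np.float32(27.8))
top suv_center [([437.0, 134.0], [240.0, 246.0], 0.84)] ([451, 132], [49, 106], np.float32(8.3))
top signal_center [([371.0, -318.0], [428.0, 270.0], 0.76)] ([368, -316], [47, 61], np.float32(177.9))
top clip_center [] ([470, -139], [44, 54], np.float32(178.9))
top long_tray [([623.0, -139.0], [349.0, 170.0], 0.88)] ([354, 316], [57, 135], np.float32(27.3))
top short_tray [([533.0, 357.0], [153.0, 210.0], 0.92)] ([538, 356], [106, 130], np.float32(174.4))
top dish [([538.0, -362.0], [439.0, 202.0], 0.79)] ([544, -362], [93, 97], np.float32(43.0))
top clear_box [([640.0, 126.0], [244.0, 166.0], 0.69)] ([638, 134], [125, 166], np.float32(2.6))
top spool_center [([533.0, -9.0], [298.0, 206.0], 0.47)] ([542, -363], [95, 99], np.float32(177.8))
top tree_center [([446.0, -4.0], [297.0, 242.0], 0.66)] ([443, -7], [34, 34], np.float32(88.9))
scene truck_center [([345.0, 316.0], [444.0, 251.0], 0.91)] 
scene suv_center [([443.0, 123.0], [340.0, 242.0], 0.7), ([339.0, 311.0], [443.0, 251.0], 0.18)] 
scene signal_center [([359.0, -347.0], [210.0, 162.0], 0.73), ([503.0, -103.0], [242.0, 212.0], 0.42)] 
scene clip_center [([466.0, -138.0], [242.0, 212.0], 0.54)] 
scene long_tray [([625.0, -129.0], [198.0, 247.0], 0.68), ([541.0, 358.0], [420.0, 321.0], 0.66)] 
scene short_tray [([540.0, 359.0], [420.0, 321.0], 0.66), ([310.0, 302.0], [443.0, 253.0], 0.34)] 
scene dish [([541.0, -359.0], [157.0, 200.0], 0.9)] 
scene clear_box [([648.0, 142.0], [290.0, 303.0], 0.92)] 
scene spool_center [([524.0, -8.0], [269.0, 240.0], 0.67)] 
scene tree_center [([437.0, -11.0], [292.0, 219.0], 0.78)]
```

Emit:
move_arm([
  [35,22,0,0,0,0],
  [35,22,0,0,0,0],
  [35,22,0,0,0,0],
  [35,22,0,0,0,0],
  [35,22,0,0,0,0],
])

```text
t: 2.12
eef_pos: [0.3247, -0.5472, 0.4048]
ee_rot: [-3.141, 0.0, -2.92]
force: [0.8, -0.3, 0.5]
width: 0.0878
```

Emit:
move_arm([
  [35,22,0,0,0,-2],
  [35,22,0,0,0,-2],
  [35,22,0,0,0,-2],
  [35,22,0,0,0,-2],
  [35,22,0,0,0,-2],
])

```text
t: 2.53
eef_pos: [0.5, -0.437, 0.405]
ee_rot: [-3.141, 0.0, -3.096]
force: [-0.5, -0.7, -0.4]
width: 0.0879
```

Emit:
move_arm([
  [10,38,0,0,0,0],
  [10,38,0,0,0,0],
  [10,38,0,0,0,0],
  [10,38,0,0,0,0],
  [-10,20,0,0,0,0],
])

```text
t: 2.95
eef_pos: [0.5307, -0.2631, 0.4044]
ee_rot: [3.142, 0.001, -3.092]
force: [0.2, 0.7, 0.6]
width: 0.088
```

```bash
cat >> h.py <<'E'
Z={"truck_center":.03,"suv_center":.023,"signal_center":.042,"clip_center":.011,"long_tray":.014,"short_tray":.014,"dish":.014,"clear_box":.04,"spool_center":.016,"tree_center":.027}
def look(things,name=None,dz=0):
    st=arm.get_state(); f=arm.grab_frame("wrist"); K,T=cam("wrist",st); g=f[:,:,::-1].copy()
    for t in things:
        pz=0 if t in("long_tray","short_tray","dish","clear_box") else Z[t]
        p=arm.spot_point(t,"wrist")[:2]; m=arm.masks_of(t,"wrist")[:2]
        print(t,[(np.round(ray(K,T,q["xy"],pz+dz)[0,:2]*1000,1).tolist(),round(q["score"],2)) for q in p],
          [(rect(K,T,q["pixels"],Z[t]+dz),round(q["score"],2)) for q in m])
        for q in p[:1]: cv2.circle(g,tuple(int(v) for v in q["xy"]),3,(0,255,255),1)
        for q in m[:1]:
            cs,_=cv2.findContours(q["pixels"].astype(np.uint8),cv2.RETR_EXTERNAL,cv2.CHAIN_APPROX_NONE); cv2.drawContours(g,cs,-1,(255,0,255),1)
    if name: cv2.imwrite("pics/"+name,g); cv2.imwrite("pics/raw_"+name,f[:,:,::-1])
    print(st["eef_pos"].round(4),st["ee_rot"].round(4),st["t"],st["width"])
E
python3 - <<'E'
from h import *
look(["long_tray","dish","signal_center","clip_center","spool_center","tree_center"],"w1.png")
E
```

```text
long_tray [] [(([577, -135], [81, 104], np.float32(90.5)), 0.64)]
dish [([544.6, -362.6], 0.95)] [(([542, -363], [96, 99], np.float32(92.8)), 0.82)]
signal_center [([375.2, -320.6], 0.82)] [(([382, -318], [43, 45], np.float32(174.1)), 0.68)]
clip_center [([465.7, -142.2], 0.68)] [(([472, -139], [45, 57], np.float32(2.8)), 0.94)]
spool_center [([530.4, -9.5], 0.61)] [(([526, -5], [33, 53], np.float32(72.3)), 0.8)]
tree_center [([442.6, -4.5], 0.67)] [(([446, -15], [40, 56], np.float32(68.6)), 0.72)]
[ 0.5307 -0.2631  0.4044] [ 3.1416e+00  7.0000e-04 -3.0918e+00] 2.95 0.08799168189019219
```

View pics/w1.png

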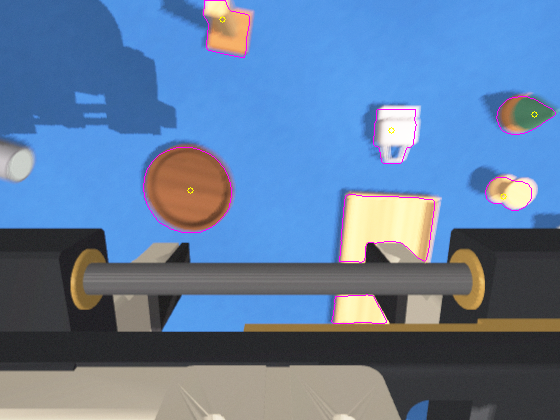

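Emit:
move_arm([
  [35,22,0,0,0,0],
  [35,22,0,0,0,0],
  [35,22,0,0,0,0],
  [35,22,0,0,0,0],
  [35,22,0,0,0,-3],
])

```text
t: 4.02
eef_pos: [0.7049, -0.1556, 0.4047]
ee_rot: [-3.142, 0.0, 3.137]
force: [0.8, -1.3, 0.3]
width: 0.0875
```

Emit:
move_arm([
  [15,20,0,0,0,0],
  [5,0,0,0,0,0],
  [0,0,0,0,0,0],
  [0,0,0,0,0,0],
  [0,0,0,0,0,0],
])

```text
t: 4.43
eef_pos: [0.7228, -0.1373, 0.4048]
ee_rot: [-3.142, -0.0, 3.136]
force: [-0.0, -0.1, 0.2]
width: 0.0877
```

```bash
python3 - <<'E'
from h import *
look(["long_tray","clip_center","spool_center","tree_center"],"w2.png")
E
```

```text
long_tray [([627.0, -136.2], 0.61)] [(([626, -133], [103, 175], np.float32(179.5)), 0.95)]
clip_center [] []
spool_center [] []
tree_center [([549.1, -346.6], 0.68)] []
[ 0.7228 -0.1373  0.4048] [-3.1415e+00 -2.0000e-04  3.1358e+00] 4.4333 0.08767825612126966
```

View pics/w2.png

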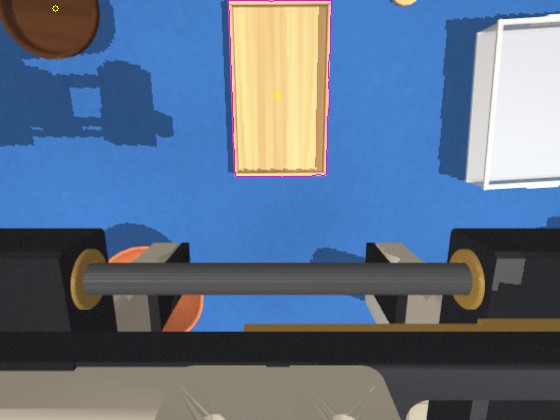

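Long tray (rows 2–175, cols 229–330) fits 103×175 mm at (626,−134), 179.5°. Next come the box, short tray and truck.

Emit:
move_arm([
  [4,40,0,0,0,0],
  [4,40,0,0,0,0],
  [4,40,0,0,0,0],
  [4,40,0,0,0,0],
  [0,40,0,0,0,0],
])

```text
t: 5.3
eef_pos: [0.7397, 0.0652, 0.4046]
ee_rot: [-3.142, 0.0, 3.136]
force: [0.8, -0.3, -0.0]
width: 0.0875
```

Emit:
move_arm([
  [0,40,0,0,0,0],
  [0,25,0,0,0,0],
  [0,0,0,0,0,0],
  [0,0,0,0,0,0],
  [0,0,0,0,0,0],
])

```text
t: 5.72
eef_pos: [0.7394, 0.1286, 0.4046]
ee_rot: [-3.141, -0.0, 3.137]
force: [1.0, 0.1, 0.1]
width: 0.0879
```

```bash
python3 - <<'E'
from h import *
look(["clear_box"],"w3.png")
E
```

```text
clear_box [] [(([641, 135], [125, 162], np.float32(3.1)), 0.9)]
[0.7394 0.1286 0.4046] [-3.1414e+00 -2.0000e-04  3.1370e+00] 5.7167 0.08794271504036909
```

Emit:
move_arm([
  [-20,36,0,0,0,0],
  [-20,36,0,0,0,0],
  [-20,36,0,0,0,0],
  [-20,36,0,0,0,0],
  [-20,36,0,0,0,3],
])

```text
t: 6.28
eef_pos: [0.6389, 0.3086, 0.4051]
ee_rot: [3.141, 0.0, -3.097]
force: [1.2, 0.4, -0.2]
width: 0.088
```

Emit:
move_arm([
  [0,36,0,0,0,5],
  [0,10,0,0,0,5],
  [0,0,0,0,0,0],
  [0,0,0,0,0,0],
  [0,0,0,0,0,0],
])

```text
t: 6.7
eef_pos: [0.6399, 0.3531, 0.4047]
ee_rot: [-3.141, -0.0, -2.923]
force: [0.5, 0.1, 0.1]
width: 0.0876
```

```bash
python3 - <<'E'
from h import *
look(["short_tray"],"w4.png")
E
```

```text
short_tray [([540.2, 358.6], 0.58)] [(([540, 358], [103, 128], np.float32(174.3)), 0.75), (([500, 142], [4, 39], np.float32(102.5)), 0.41)]
[0.6399 0.3531 0.4047] [-3.1414e+00 -2.0000e-04 -2.9232e+00] 6.7 0.08757797858176325
```

Emit:
move_arm([
  [-36,-10,0,0,0,3],
  [-36,-10,0,0,0,3],
  [-36,-10,0,0,0,3],
  [-36,-5,0,0,0,3],
  [-36,-5,0,0,0,3],
])

```text
t: 7.27
eef_pos: [0.4583, 0.3128, 0.4047]
ee_rot: [3.142, 0.0, -2.658]
force: [-0.6, 0.9, 1.3]
width: 0.0871
```

Emit:
move_arm([
  [-10,0,0,0,0,0],
  [0,0,0,0,0,0],
  [0,0,0,0,0,0],
  [0,0,0,0,0,0],
  [0,0,0,0,0,0],
])

```text
t: 7.68
eef_pos: [0.4505, 0.3146, 0.4044]
ee_rot: [-3.141, -0.0, -2.659]
force: [-0.5, 0.8, 0.4]
width: 0.0875
```

```bash
python3 - <<'E'
from h import *
look(["truck_center","suv_center"],"w5.png")
E
```

```text
truck_center [([352.1, 312.4], 0.6)] [(([354, 312], [51, 140], np.float32(28.3)), 0.68)]
suv_center [([449.3, 132.9], 0.67)] [(([453, 132], [61, 106], np.float32(8.4)), 0.97)]
[0.4505 0.3146 0.4044] [-3.1413e+00 -1.0000e-04 -2.6595e+00] 7.6833 0.08745149936777821
```

View pics/w5.png

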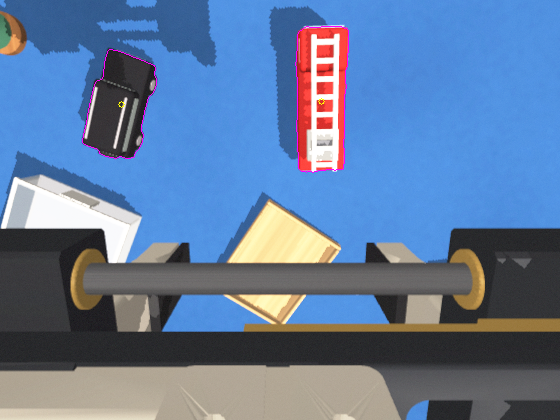

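Emit:
move_arm([
  [-33,-1,0,0,0,0],
  [-33,-1,0,0,0,0],
  [-31,-1,0,0,0,0],
  [0,0,-30,0,0,0],
  [0,0,-40,0,0,0],
])

```text
t: 8.35
eef_pos: [0.352, 0.3127, 0.3376]
ee_rot: [3.137, 0.008, -2.655]
force: [1.1, 0.9, -0.9]
width: 0.0873
```

Emit:
move_arm([
  [0,0,-35,0,0,0],
  [0,0,-35,0,0,0],
  [0,0,-30,0,0,0],
  [0,0,-15,0,0,0],
  [0,0,0,0,0,0],
])

```text
t: 8.77
eef_pos: [0.3519, 0.3104, 0.2163]
ee_rot: [-3.138, -0.006, -2.659]
force: [-1.2, 0.6, -0.3]
width: 0.0876
```

```bash
python3 - <<'E'
from h import *
look(["truck_center"],"w6.png")
E
```

```text
truck_center [] [(([326, 297], [51, 69], np.float32(28.6)), 0.87)]
[0.3519 0.3104 0.2163] [-3.1378 -0.0055 -2.6588] 8.7667 0.0875954352897619
```

View pics/w6.png

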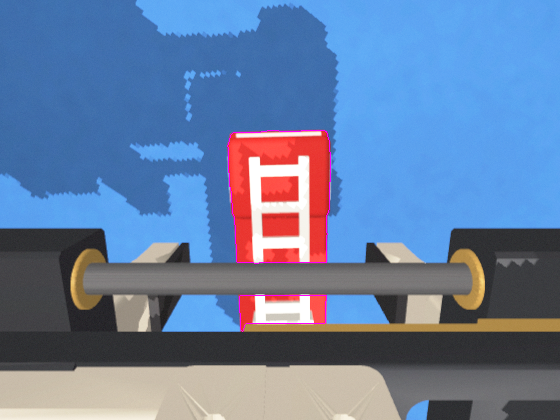

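Truck is centred between the jaws (col ~280) and straight, so I descend and grip.

Emit:
move_arm([
  [0,1,-15,0,0,0],
  [0,0,-11,0,0,0],
  [0,0,0,0,0,0],
  [0,0,0,0,0,0],
  [0,0,0,0,0,0],
])

```text
t: 9.33
eef_pos: [0.3528, 0.3131, 0.195]
ee_rot: [3.14, 0.002, -2.658]
force: [0.3, -0.2, 0.6]
width: 0.0875
```

Emit:
move_arm([
  [0,0,0,0,0,0],
  [0,0,0,0,0,0],
  [0,0,0,0,0,0],
  [0,0,0,0,0,0],
  [0,0,0,0,0,0],
], claw=255, squeeze=20)

```text
t: 9.75
eef_pos: [0.3525, 0.3126, 0.1938]
ee_rot: [3.141, 0.0, -2.658]
force: [-0.2, -0.1, -0.0]
width: 0.0594
```

Emit:
move_arm([
  [0,0,0,0,0,0],
  [0,0,0,0,0,0],
  [0,0,0,0,0,0],
  [0,0,0,0,0,0],
  [0,0,0,0,0,0],
])

```text
t: 10.17
eef_pos: [0.3525, 0.3125, 0.1937]
ee_rot: [-3.142, -0.0, -2.658]
force: [-0.9, -0.5, 0.9]
width: 0.0463
```

Emit:
move_arm([
  [0,0,20,0,0,0],
  [0,0,30,0,0,0],
  [0,0,35,0,0,0],
  [0,0,35,0,0,0],
  [0,0,0,0,0,0],
])

```text
t: 10.58
eef_pos: [0.3536, 0.3142, 0.3199]
ee_rot: [3.137, 0.009, -2.657]
force: [2.0, 2.4, -1.3]
width: 0.0459
```

Emit:
move_arm([
  [10,-17,0,0,0,0],
  [21,-34,0,0,0,-2],
  [21,-34,0,0,0,-2],
  [21,-34,0,0,0,-2],
  [21,-34,0,0,0,-2],
])

```text
t: 11.0
eef_pos: [0.4467, 0.158, 0.3134]
ee_rot: [3.141, 0.0, -2.798]
force: [1.4, 1.6, -1.5]
width: 0.0457
```

Emit:
move_arm([
  [21,-34,0,0,0,-2],
  [21,-34,0,0,0,-2],
  [21,-34,0,0,0,-2],
  [21,-34,0,0,0,-2],
  [21,-34,0,0,0,-2],
])

```text
t: 11.42
eef_pos: [0.552, -0.0124, 0.3132]
ee_rot: [3.141, -0.0, -2.974]
force: [1.3, 0.6, -1.5]
width: 0.0459
```

Emit:
move_arm([
  [21,-34,0,0,0,-2],
  [21,-34,0,0,0,-2],
  [21,-34,0,0,0,-2],
  [10,-20,0,0,0,-2],
  [0,0,0,0,0,-2],
])

```text
t: 11.83
eef_pos: [0.6259, -0.1364, 0.312]
ee_rot: [-3.141, -0.001, 3.131]
force: [0.1, 0.5, -1.1]
width: 0.0461
```

```bash
python3 - <<'E'
from h import *
look(["truck_center","long_tray"],"w7.png",dz=.12)
E
```

```text
truck_center [([625.6, -136.0], 0.86)] [(([592, -137], [52, 61], np.float32(179.4)), 0.91)]
long_tray [] [(([584, -134], [58, 70], np.float32(0.1)), 0.59)]
[ 0.6259 -0.1364  0.312 ] [-3.1409e+00 -1.3000e-03  3.1311e+00] 11.8333 0.046088795140471754
```

Emit:
move_arm([
  [0,2,-30,0,0,0],
  [0,0,-30,0,0,0],
  [0,0,-25,0,0,0],
  [0,0,-15,0,0,0],
  [0,0,-5,0,0,0],
])

```text
t: 12.5
eef_pos: [0.6231, -0.1294, 0.206]
ee_rot: [3.141, -0.004, 3.138]
force: [0.2, -0.0, -2.7]
width: 0.0462
```

Emit:
move_arm([
  [0,0,-3,0,0,0],
  [0,0,0,0,0,0],
  [0,0,0,0,0,0],
  [0,0,0,0,0,0],
  [0,0,0,0,0,0],
])

```text
t: 12.92
eef_pos: [0.6248, -0.1304, 0.2069]
ee_rot: [3.141, 0.002, 3.137]
force: [0.7, -0.8, -1.8]
width: 0.0459
```

Emit:
move_arm([
  [0,-3,-4,0,0,0],
  [0,0,-3,0,0,0],
  [0,0,0,0,0,0],
  [0,0,0,0,0,0],
  [0,0,0,0,0,0],
])

```text
t: 13.33
eef_pos: [0.6244, -0.1335, 0.1985]
ee_rot: [-3.142, -0.0, 3.136]
force: [0.4, 0.9, -1.4]
width: 0.0458
```

Emit:
move_arm([
  [0,0,-1,0,0,0],
  [0,0,0,0,0,0],
  [0,0,0,0,0,0],
  [0,0,0,0,0,0],
  [0,0,0,0,0,0],
])

```text
t: 13.75
eef_pos: [0.6245, -0.1334, 0.1977]
ee_rot: [3.142, 0.0, 3.137]
force: [0.3, -0.6, -1.9]
width: 0.0463
```

Emit:
move_arm([
  [0,0,0,0,0,0],
  [0,0,0,0,0,0],
  [0,0,0,0,0,0],
  [0,0,0,0,0,0],
  [0,0,0,0,0,0],
], claw=60)

```text
t: 14.17
eef_pos: [0.6245, -0.1335, 0.1977]
ee_rot: [3.142, 0.0, 3.136]
force: [-0.5, -0.7, -0.5]
width: 0.0665
```

Emit:
move_arm([
  [0,0,20,0,0,0],
  [0,0,35,0,0,0],
  [0,0,35,0,0,0],
  [0,0,35,0,0,0],
  [0,0,35,0,0,0],
])

```text
t: 14.58
eef_pos: [0.6242, -0.1335, 0.3594]
ee_rot: [-3.142, -0.0, 3.136]
force: [0.7, 1.4, -1.2]
width: 0.0674
```

Emit:
move_arm([
  [30,0,20,0,0,0],
  [30,0,0,0,0,0],
  [35,0,0,0,0,0],
  [0,0,0,0,0,0],
  [0,0,0,0,0,0],
], claw=0)

```text
t: 15.0
eef_pos: [0.7206, -0.1333, 0.3758]
ee_rot: [3.142, -0.002, 3.136]
force: [-0.1, -0.6, -0.0]
width: 0.0871
```

```bash
python3 - <<'E'
from h import *
look(["truck_center","long_tray"],"w8.png",dz=.004)
E
```

```text
truck_center [([622.6, -132.9], 0.65)] [(([624, -133], [48, 140], np.float32(1.0)), 0.62)]
long_tray [] [(([630, -133], [102, 166], np.float32(179.7)), 0.96)]
[ 0.7206 -0.1333  0.3758] [ 3.1415e+00 -2.1000e-03  3.1364e+00] 15.0 0.08708739965148306
```

View pics/w8.png

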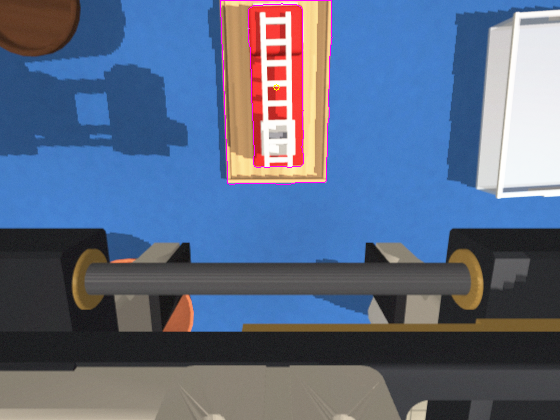

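Truck sits straight in the long tray (cols 248–303, rows 5–167), on its wheels and centred. Next, the SUV.

Emit:
move_arm([
  [-21,33,0,0,0,2],
  [-21,33,0,0,0,2],
  [-21,33,0,0,0,2],
  [-21,33,0,0,0,2],
  [-21,33,0,0,0,0.7],
])

```text
t: 15.67
eef_pos: [0.6126, 0.0324, 0.3784]
ee_rot: [3.141, 0.001, -2.993]
force: [0.5, 0.4, 0.3]
width: 0.0876
```

Emit:
move_arm([
  [-21,33,0,0,0,0],
  [-21,33,0,0,0,0],
  [-21,33,0,0,0,0],
  [0,0,0,0,0,0],
  [0,0,0,0,0,0],
])

```text
t: 16.08
eef_pos: [0.5499, 0.132, 0.3789]
ee_rot: [3.141, 0.002, -2.991]
force: [0.9, -0.6, 0.6]
width: 0.0877
```

```bash
python3 - <<'E'
from h import *
look(["suv_center","tree_center","spool_center"],"w9.png")
E
```

```text
suv_center [([448.6, 132.6], 0.85)] [(([452, 132], [45, 104], np.float32(8.3)), 0.76)]
tree_center [([442.4, -6.0], 0.57)] [(([446, 0], [38, 41], np.float32(92.4)), 0.81)]
spool_center [([528.3, -6.7], 0.73)] [(([527, -8], [32, 43], np.float32(98.6)), 0.55)]
[0.5499 0.132  0.3789] [ 3.1407e+00  2.0000e-03 -2.9910e+00] 16.0833 0.08772343738157727
```

View pics/w9.png

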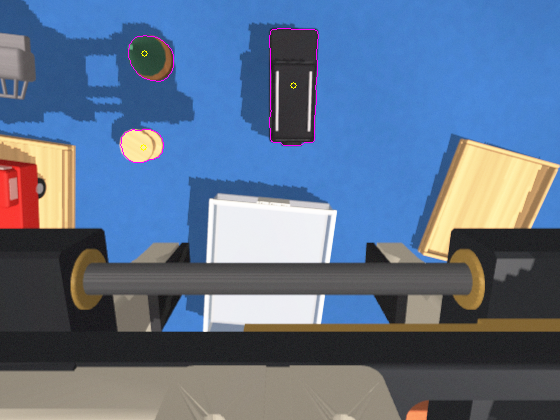

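SUV at (449,132), 8.4°, upright and clear of its neighbours.

Emit:
move_arm([
  [-34,0,0,0,0,0],
  [-34,0,0,0,0,0],
  [-32,0,0,0,0,0],
  [0,0,-30,0,0,0],
  [0,0,-40,0,0,0],
])

```text
t: 16.85
eef_pos: [0.4516, 0.1306, 0.3108]
ee_rot: [3.137, 0.009, -2.994]
force: [1.4, 2.1, -0.1]
width: 0.0877
```

Emit:
move_arm([
  [0,0,-35,0,0,0],
  [0,0,-30,0,0,0],
  [0,0,-20,0,0,0],
  [0,0,0,0,0,0],
  [0,0,0,0,0,0],
])

```text
t: 17.27
eef_pos: [0.4517, 0.1301, 0.2221]
ee_rot: [-3.14, -0.002, -2.996]
force: [-0.2, -0.0, -0.1]
width: 0.0873
```

```bash
python3 - <<'E'
from h import *
look(["suv_center"],"w10.png")
E
```

```text
suv_center [([450.2, 131.9], 0.73)] [(([431, 129], [45, 63], np.float32(8.4)), 0.62)]
[0.4517 0.1301 0.2221] [-3.1399e+00 -2.3000e-03 -2.9955e+00] 17.2667 0.08728656252568395
```

Emit:
move_arm([
  [-2,2,-15,0,0,0],
  [0,0,-15,0,0,0],
  [0,0,-2,0,0,0],
  [0,0,0,0,0,0],
  [0,0,0,0,0,0],
])

```text
t: 17.83
eef_pos: [0.4499, 0.1328, 0.1918]
ee_rot: [3.141, 0.001, -2.995]
force: [-0.2, -0.8, 0.8]
width: 0.0873
```

Emit:
move_arm([
  [0,0,0,0,0,0],
  [0,0,0,0,0,0],
  [0,0,0,0,0,0],
  [0,0,0,0,0,0],
  [0,0,0,0,0,0],
])

```text
t: 18.25
eef_pos: [0.4495, 0.1326, 0.1909]
ee_rot: [3.141, 0.0, -2.995]
force: [0.1, 0.0, 0.2]
width: 0.0879
```

Emit:
move_arm([
  [0,0,-2.5,0,0,0],
  [0,0,0,0,0,0],
  [0,0,0,0,0,0],
  [0,0,0,0,0,0],
  [0,0,0,0,0,0],
])

```text
t: 18.67
eef_pos: [0.4495, 0.1325, 0.1881]
ee_rot: [-3.141, -0.0, -2.995]
force: [0.4, 0.1, -0.7]
width: 0.0873
```

Emit:
move_arm([
  [0,0,0,0,0,0],
  [0,0,0,0,0,0],
  [0,0,0,0,0,0],
  [0,0,0,0,0,0],
  [0,0,0,0,0,0],
], claw=255, squeeze=25)

```text
t: 19.08
eef_pos: [0.4495, 0.1325, 0.1882]
ee_rot: [-3.142, -0.0, -2.995]
force: [-0.1, -0.8, -0.4]
width: 0.0596
```

Emit:
move_arm([
  [0,0,0,0,0,0],
  [0,0,0,0,0,0],
  [0,0,0,0,0,0],
  [0,0,0,0,0,0],
  [0,0,0,0,0,0],
])

```text
t: 19.5
eef_pos: [0.4494, 0.1325, 0.1882]
ee_rot: [-3.142, -0.0, -2.995]
force: [-0.7, -0.1, 1.1]
width: 0.0437
```

Emit:
move_arm([
  [0,0,15,0,0,0],
  [0,0,25,0,0,0],
  [0,0,30,0,0,0],
  [0,0,30,0,0,0],
  [0,0,0,0,0,0],
])

```text
t: 19.92
eef_pos: [0.4509, 0.1335, 0.2933]
ee_rot: [3.138, 0.008, -2.994]
force: [1.4, 0.6, -0.4]
width: 0.0441
```

Emit:
move_arm([
  [12,32,0,0,0,-2],
  [13,32,0,0,0,-2],
  [13,32,0,0,0,-2],
  [13,32,0,0,0,-2],
  [13,32,0,0,0,-2],
])

```text
t: 20.33
eef_pos: [0.5137, 0.2939, 0.2875]
ee_rot: [-3.141, -0.001, 3.112]
force: [1.2, -0.7, -1.1]
width: 0.0435
```

Emit:
move_arm([
  [13,32,0,0,0,-2],
  [11,33,0,0,0,-2],
  [0,0,0,0,0,0],
  [0,0,0,0,0,0],
  [0,0,0,0,0,0],
])

```text
t: 20.75
eef_pos: [0.537, 0.3573, 0.2868]
ee_rot: [-3.14, -0.002, 3.044]
force: [-0.4, -0.0, -1.7]
width: 0.0438
```

```bash
python3 - <<'E'
from h import *
look(["suv_center"],"w11.png",dz=.104)
look(["short_tray"])
E
```

```text
suv_center [([535.0, 358.3], 0.72)] [(([509, 360], [44, 46], np.float32(174.4)), 0.89)]
[0.537  0.3573 0.2868] [-3.1399e+00 -1.6000e-03  3.0443e+00] 20.75 0.043814771252092516
short_tray [([590.1, 351.0], 0.3)] [(([520, 360], [88, 103], np.float32(84.4)), 0.62)]
[0.5372 0.3566 0.288 ] [-3.1412e+00 -4.0000e-04  3.0435e+00] 20.9 0.04347108251124922
```

View pics/w11.png

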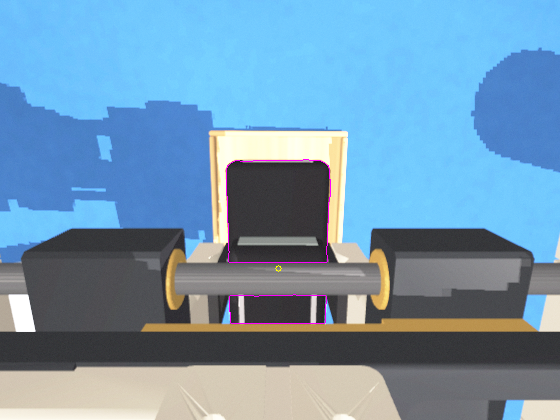

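SUV hangs level and straight over the tray. Its front edge is at row 162, the tray end wall at row 131, and the sides are balanced. I lower it.

Emit:
move_arm([
  [1,1,-25,0,0,0],
  [0,0,-30,0,0,0],
  [0,0,-20,0,0,0],
  [0,0,-10,0,0,0],
  [0,0,0,0,0,0],
])

```text
t: 21.47
eef_pos: [0.5379, 0.3576, 0.2009]
ee_rot: [-3.138, -0.002, 3.043]
force: [-0.5, 1.3, -1.7]
width: 0.0434
```

Emit:
move_arm([
  [0,0,-3,0,0,0],
  [0,0,0,0,0,0],
  [0,0,0,0,0,0],
  [0,0,0,0,0,0],
  [0,0,0,0,0,0],
])

```text
t: 21.88
eef_pos: [0.5387, 0.3588, 0.2012]
ee_rot: [3.14, 0.001, 3.044]
force: [0.4, 1.2, -1.0]
width: 0.0442
```

Emit:
move_arm([
  [0,-0.5,-4,0,0,0],
  [0,0,-4,0,0,0],
  [0,0,0,0,0,0],
  [0,0,0,0,0,0],
  [0,0,0,0,0,0],
])

```text
t: 22.3
eef_pos: [0.5386, 0.3581, 0.1921]
ee_rot: [3.141, 0.0, 3.044]
force: [0.9, 0.2, -0.2]
width: 0.0435
```

Emit:
move_arm([
  [0,0,0,0,0,0],
  [0,0,0,0,0,0],
  [0,0,0,0,0,0],
  [0,0,0,0,0,0],
  [0,0,0,0,0,0],
])

```text
t: 22.72
eef_pos: [0.5384, 0.358, 0.1921]
ee_rot: [-3.142, -0.0, 3.044]
force: [0.5, 0.6, -0.3]
width: 0.0438
```

Emit:
move_arm([
  [0,0,0,0,0,0],
  [0,0,0,0,0,0],
  [0,0,0,0,0,0],
  [0,0,0,0,0,0],
  [0,0,0,0,0,0],
], claw=110)

```text
t: 23.13
eef_pos: [0.5385, 0.358, 0.1922]
ee_rot: [-3.142, -0.0, 3.044]
force: [-0.2, 0.2, 0.3]
width: 0.0499
```

Emit:
move_arm([
  [0,0,3,0,0,0],
  [0,0,15,0,0,0],
  [0,0,30,0,0,0],
  [0,0,35,0,0,0],
  [0,0,35,0,0,0],
])

```text
t: 23.55
eef_pos: [0.5383, 0.3578, 0.3112]
ee_rot: [-3.14, -0.001, 3.044]
force: [0.9, 0.4, 0.3]
width: 0.0501
```

Emit:
move_arm([
  [30,0,35,0,0,0],
  [35,0,20,0,0,0],
  [30,0,10,0,0,0],
  [0,0,0,0,0,0],
  [0,0,0,0,0,0],
], claw=0)

```text
t: 23.97
eef_pos: [0.6318, 0.3575, 0.372]
ee_rot: [3.141, 0.0, 3.042]
force: [-1.5, -1.1, -1.1]
width: 0.0775
```

```bash
python3 - <<'E'
from h import *
look(["suv_center","short_tray"],"w12.png",dz=.004)
E
```

```text
suv_center [([540.2, 360.0], 0.6)] [(([541, 358], [45, 103], np.float32(174.3)), 0.95)]
short_tray [] [(([541, 358], [101, 126], np.float32(174.1)), 0.73)]
[0.6318 0.3575 0.372 ] [3.1409e+00 4.0000e-04 3.0421e+00] 23.9667 0.07749430417436737
```

View pics/w12.png

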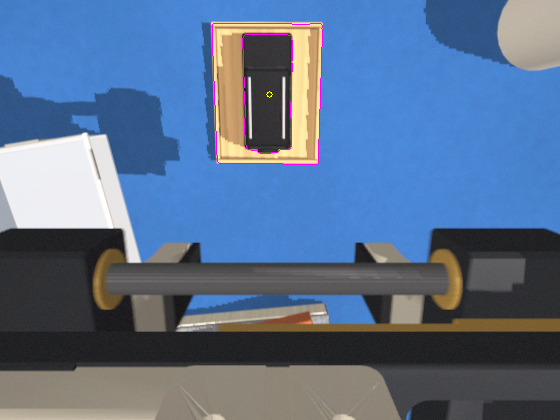

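SUV is centred and straight in the short tray. Next, the signal.

Emit:
move_arm([
  [-8,-38,0,0,0,0],
  [-8,-38,0,0,0,1],
  [-8,-38,0,0,0,1],
  [-8,-38,0,0,0,1],
  [-8,-38,0,0,0,1],
])

```text
t: 24.63
eef_pos: [0.5892, 0.1668, 0.3718]
ee_rot: [-3.141, -0.0, 3.116]
force: [0.2, 0.3, 1.1]
width: 0.0878
```

Emit:
move_arm([
  [-8,-38,0,0,0,1],
  [-8,-38,0,0,0,1],
  [-8,-38,0,0,0,0],
  [-8,-38,0,0,0,0],
  [-8,-38,0,0,0,0],
])

```text
t: 25.05
eef_pos: [0.5492, -0.0232, 0.3721]
ee_rot: [3.141, 0.0, -3.133]
force: [0.2, -0.2, 0.4]
width: 0.0877
```

Emit:
move_arm([
  [-8,-38,0,0,0,0],
  [-8,-38,0,0,0,0],
  [-8,-38,0,0,0,0],
  [-8,-38,0,0,0,0],
  [-8,-38,0,0,0,0],
])

```text
t: 25.47
eef_pos: [0.5094, -0.2131, 0.3721]
ee_rot: [-3.142, 0.001, -3.133]
force: [1.9, -0.2, -0.2]
width: 0.0877
```

Emit:
move_arm([
  [-8,-38,0,0,0,0],
  [-8,-38,0,0,0,0],
  [-8,-31,0,0,0,0],
  [0,0,0,0,0,0],
  [0,0,0,0,0,0],
])

```text
t: 25.88
eef_pos: [0.4856, -0.32, 0.3715]
ee_rot: [3.141, -0.001, -3.137]
force: [0.0, 1.3, -0.4]
width: 0.0874
```

```bash
python3 - <<'E'
from h import *
look(["signal_center","dish"],"w13.png")
g=cv2.imread("pics/raw_w13.png");cv2.imwrite("pics/w13c.png",cv2.resize(g[:230,60:500],None,fx=1.8,fy=1.8,interpolation=cv2.INTER_CUBIC))
E
```

```text
signal_center [([375.0, -322.3], 0.93)] [(([362, -319], [37, 77], np.float32(172.6)), 0.59)]
dish [([547.0, -361.2], 0.81)] [(([529, -363], [71, 98], np.float32(89.2)), 0.95)]
[ 0.4856 -0.32    0.3715] [ 3.1414e+00 -5.0000e-04 -3.1370e+00] 25.8833 0.08743129497091864
```

View pics/w13c.png

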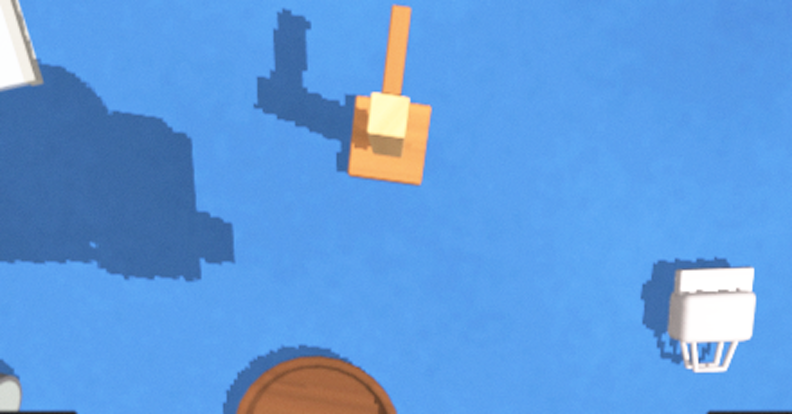

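Signal stands upright: foot corners in the crop are (357,96), (431,104), (421,185), (349,175), and the arm ends at (401,6). I fit the axis and heading from these.

```bash
python3 - <<'E'
from h import *
st=arm.get_state();K,T=cam("wrist",st)
W=lambda p,z:ray(K,T,np.array(p)/1.8+[60,0],z)[:,:2]*1000
f=W([(357,96),(431,104),(421,185),(349,175)],.01);print(f.round(1),f.mean(0))
for i in range(4):
    d=f[(i+1)%4]-f[i];print(np.linalg.norm(d).round(1),np.degrees(np.arctan2(d[1],d[0])).round(1))
t=W([(371,92),(411,95),(407,138),(367,134)],.084);print(t.round(1),t.mean(0))
a=W([(391,5),(411,6),(384,92),(404,95)],.0795);print(a.round(1)); 
for d in(a[0]-a[2],a[1]-a[3]):print(np.degrees(np.arctan2(d[1],d[0])))
E
```

```text
[[ 357.3 -336.3]
 [ 360.8 -297.7]
 [ 401.2 -302.1]
 [ 396.4 -340.8]] [ 378.93996488 -319.21970707]
38.8 84.8
40.6 -6.2
39.0 -97.0
39.4 173.5
[[ 369.9 -326.7]
 [ 370.9 -310.4]
 [ 387.4 -311.7]
 [ 386.  -328.3]] [ 378.55842204 -319.27550442]
[[ 336.8 -318.8]
 [ 337.1 -310.8]
 [ 369.  -321.4]
 [ 370.1 -313.1]]
175.34661603299517
175.92265187548537
```

Emit:
move_arm([
  [-36,0,0,0,0,-2],
  [-36,0,0,0,0,-2],
  [-35,1,0,0,0,-1.8],
  [0,0,-20,0,0,0],
  [0,0,-30,0,0,0],
])

```text
t: 26.55
eef_pos: [0.3793, -0.3175, 0.3248]
ee_rot: [-3.139, 0.008, 3.049]
force: [0.4, -0.1, -0.2]
width: 0.0877
```

Emit:
move_arm([
  [0,0,-30,0,0,0],
  [0,0,-30,0,0,0],
  [0,0,-15,0,0,0],
  [0,0,0,0,0,0],
  [0,0,0,0,0,0],
])

```text
t: 26.97
eef_pos: [0.38, -0.3174, 0.2467]
ee_rot: [3.142, -0.002, 3.049]
force: [0.7, -0.2, 0.7]
width: 0.0878
```

Emit:
move_arm([
  [0,0,-20,0,0,0],
  [0,0,0,0,0,0],
  [0,0,0,0,0,0],
  [0,0,0,0,0,0],
  [0,0,0,0,0,0],
])

```text
t: 27.38
eef_pos: [0.3801, -0.3181, 0.2282]
ee_rot: [-3.141, 0.002, 3.048]
force: [0.6, 0.3, 0.2]
width: 0.0878
```

Emit:
move_arm([
  [-1.5,-1,-12,0,0,0],
  [0,0,-12,0,0,0],
  [0,0,0,0,0,0],
  [0,0,0,0,0,0],
  [0,0,0,0,0,0],
])

```text
t: 27.8
eef_pos: [0.3785, -0.3191, 0.2037]
ee_rot: [-3.141, 0.001, 3.048]
force: [-0.2, 0.4, 0.1]
width: 0.0877
```

Emit:
move_arm([
  [0,0,0,0,0,0],
  [0,0,0,0,0,0],
  [0,0,0,0,0,0],
  [0,0,0,0,0,0],
  [0,0,0,0,0,0],
], claw=255, squeeze=15)

```text
t: 28.22
eef_pos: [0.3781, -0.319, 0.203]
ee_rot: [-3.142, 0.0, 3.048]
force: [-0.5, -0.2, 0.7]
width: 0.0597
```

Emit:
move_arm([
  [0,0,0,0,0,0],
  [0,0,0,0,0,0],
  [0,0,0,0,0,0],
  [0,0,0,0,0,0],
  [0,0,0,0,0,0],
])

```text
t: 28.63
eef_pos: [0.3781, -0.319, 0.2028]
ee_rot: [3.142, -0.0, 3.048]
force: [0.6, -0.6, 1.2]
width: 0.027
```

Emit:
move_arm([
  [0,0,0,0,0,0],
  [0,0,0,0,0,0],
  [0,0,0,0,0,0],
  [0,0,0,0,0,0],
  [0,0,0,0,0,0],
])

```text
t: 29.05
eef_pos: [0.3781, -0.319, 0.2028]
ee_rot: [-3.142, 0.0, 3.048]
force: [0.1, 0.2, 0.8]
width: 0.0162
```

Emit:
move_arm([
  [0,0,15,0,0,0],
  [0,0,25,0,0,0],
  [0,0,25,0,0,0],
  [0,0,15,0,0,0],
  [10,-3,0,0,0,0],
])

```text
t: 29.47
eef_pos: [0.3878, -0.322, 0.286]
ee_rot: [-3.14, 0.004, 3.048]
force: [-0.2, 0.3, -0.8]
width: 0.0162
```

Emit:
move_arm([
  [30,-8,0,0,0,0],
  [33,-8,0,0,0,0],
  [33,-8,0,0,0,0],
  [33,-8,0,0,0,0],
  [27,-8,0,0,0,0],
])

```text
t: 29.88
eef_pos: [0.5463, -0.3622, 0.2815]
ee_rot: [3.141, -0.001, 3.048]
force: [1.2, 0.3, -1.0]
width: 0.0159
```

Emit:
move_arm([
  [0,0,0,0,0,0],
  [0,0,0,0,0,0],
  [0,0,0,0,0,0],
  [0,0,0,0,0,0],
  [0,0,0,0,0,0],
])

```text
t: 30.3
eef_pos: [0.5434, -0.3618, 0.2828]
ee_rot: [3.141, -0.0, 3.047]
force: [-0.9, -0.2, -1.2]
width: 0.0159
```

```bash
python3 - <<'E'
from h import *
look(["dish","signal_center"],"w14.png")
f=arm.grab_frame("scene")[:,:,::-1]; cv2.imwrite("pics/s14.png",cv2.resize(f[90:290,60:330],None,fx=2.8,fy=2.8))
E
```

```text
dish [([543.9, -361.8], 0.6)] [(([530, -363], [73, 98], np.float32(83.8)), 0.91)]
signal_center [([575.5, -362.7], 0.95)] [(([547, -362], [51, 53], np.float32(173.9)), 0.69)]
[ 0.5434 -0.3618  0.2828] [ 3.1414e+00 -3.0000e-04  3.0472e+00] 30.3 0.015874687414024514
```

View pics/s14.png

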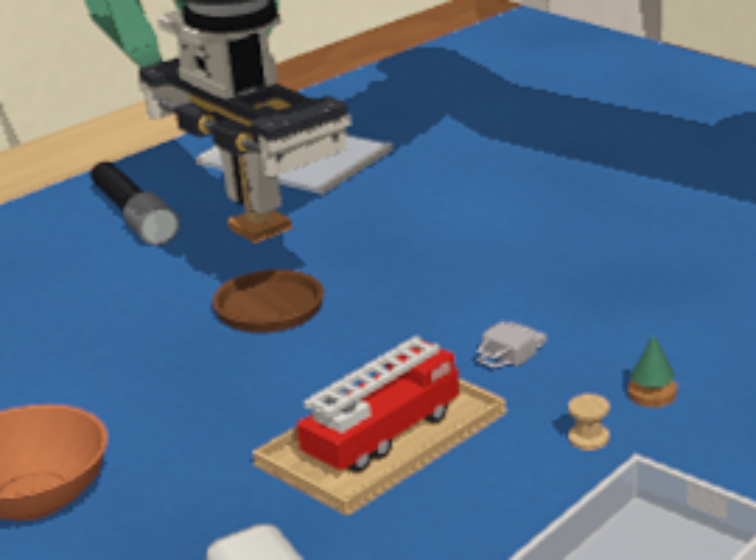

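Signal hangs upright over the dish, which reads (544,−362). I lower it.

Emit:
move_arm([
  [0,0,-20,0,0,0],
  [0,0,-25,0,0,0],
  [0,0,-15,0,0,0],
  [0,0,-5,0,0,0],
  [0,0,0,0,0,0],
])

```text
t: 31.02
eef_pos: [0.5436, -0.3618, 0.2164]
ee_rot: [3.141, -0.003, 3.047]
force: [0.2, 0.2, -0.3]
width: 0.0162
```

Emit:
move_arm([
  [0,0,-4,0,0,0],
  [0,0,0,0,0,0],
  [0,0,0,0,0,0],
  [0,0,0,0,0,0],
  [0,0,0,0,0,0],
])

```text
t: 31.43
eef_pos: [0.5443, -0.362, 0.2146]
ee_rot: [-3.141, 0.001, 3.048]
force: [0.1, -0.2, -1.2]
width: 0.0157
```

Emit:
move_arm([
  [0,0,0,0,0,0],
  [0,0,0,0,0,0],
  [0,0,0,0,0,0],
  [0,0,0,0,0,0],
  [0,0,0,0,0,0],
])

```text
t: 31.85
eef_pos: [0.5441, -0.3619, 0.2138]
ee_rot: [3.142, 0.0, 3.047]
force: [0.4, 0.5, -1.2]
width: 0.0158
```

Emit:
move_arm([
  [0,0,-4,0,0,0],
  [0,0,-2.5,0,0,0],
  [0,0,0,0,0,0],
  [0,0,0,0,0,0],
  [0,0,0,0,0,0],
])

```text
t: 32.27
eef_pos: [0.544, -0.3619, 0.207]
ee_rot: [3.141, -0.0, 3.047]
force: [0.4, -0.4, -0.7]
width: 0.0161
```

Emit:
move_arm([
  [0,0,-0.5,0,0,0],
  [0,0,0,0,0,0],
  [0,0,0,0,0,0],
  [0,0,0,0,0,0],
  [0,0,0,0,0,0],
])

```text
t: 32.68
eef_pos: [0.5441, -0.362, 0.2068]
ee_rot: [3.142, -0.0, 3.047]
force: [0.2, 0.3, -0.2]
width: 0.0159
```

Emit:
move_arm([
  [0,0,0,0,0,0],
  [0,0,0,0,0,0],
  [0,0,0,0,0,0],
  [0,0,0,0,0,0],
  [0,0,0,0,0,0],
], claw=0)

```text
t: 33.1
eef_pos: [0.5441, -0.362, 0.2068]
ee_rot: [-3.142, 0.0, 3.047]
force: [0.1, -0.2, -0.2]
width: 0.044
```

Emit:
move_arm([
  [0,0,0,0,0,0],
  [0,0,0,0,0,0],
  [0,0,0,0,0,0],
  [0,0,0,0,0,0],
  [0,0,0,0,0,0],
])

```text
t: 33.52
eef_pos: [0.5441, -0.3619, 0.2068]
ee_rot: [3.142, -0.0, 3.047]
force: [-0.4, 0.3, 0.4]
width: 0.077
```

Emit:
move_arm([
  [0,0,15,0,0,0],
  [0,0,30,0,0,0],
  [0,0,35,0,0,0],
  [0,0,35,0,0,0],
  [0,0,35,0,0,0],
])

```text
t: 33.93
eef_pos: [0.5438, -0.3619, 0.3583]
ee_rot: [3.142, -0.0, 3.047]
force: [-0.2, 0.6, 0.0]
width: 0.0879
```

Emit:
move_arm([
  [4,37,5,0,0,0],
  [4,37,5,0,0,1],
  [4,37,5,0,0,1],
  [4,37,0,0,0,1],
  [4,37,0,0,0,1],
])

```text
t: 34.35
eef_pos: [0.5639, -0.1754, 0.3724]
ee_rot: [3.142, 0.001, 3.118]
force: [1.4, 0.1, -0.1]
width: 0.0878
```

Emit:
move_arm([
  [4,36,0,0,0,1],
  [0,0,0,0,0,1],
  [0,0,0,0,0,0],
  [0,0,0,0,0,0],
  [0,0,0,0,0,0],
])

```text
t: 34.77
eef_pos: [0.568, -0.1416, 0.3718]
ee_rot: [-3.142, -0.0, -3.132]
force: [0.0, 0.7, 0.0]
width: 0.0873
```

```bash
python3 - <<'E'
from h import *
look(["clip_center"],"w15.png")
g=cv2.imread("pics/raw_w15.png");cv2.imwrite("pics/w15c.png",cv2.resize(g[:230,0:400],None,fx=2,fy=2,interpolation=cv2.INTER_CUBIC))
E
```

```text
clip_center [([466.2, -140.1], 0.82), ([529.4, -6.1], 0.45)] [(([471, -140], [40, 58], np.float32(1.7)), 0.65)]
[ 0.568  -0.1416  0.3718] [-3.1415e+00 -1.0000e-04 -3.1322e+00] 34.7667 0.08729667975796017
```

View pics/w15c.png

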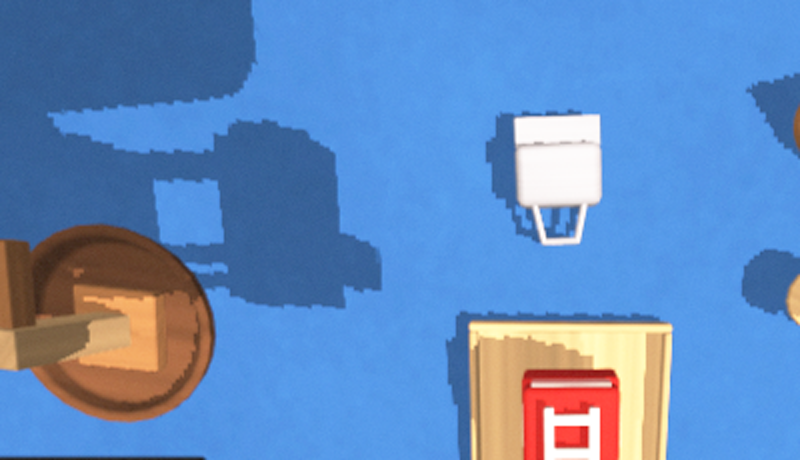

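Signal's foot sits flat in the dish. Clip body spans crop (516–601, 143–207) and is nearly square to the jaws.

```bash
python3 - <<'E'
from h import *
K,T=cam("wrist",arm.get_state())
W=lambda p,z:ray(K,T,np.array(p)/2,z)[:,:2]*1000
print(W([(515,147),(601,143),(518,207),(601,206),(514,118),(600,114)],.020).round(1),W([(558.5,175)],.02))
E
```

```text
[[ 457.2 -160.8]
 [ 455.2 -121.3]
 [ 483.6 -159.6]
 [ 482.8 -120.6]
 [ 444.9 -161.2]
 [ 442.8 -122. ]] [[ 469.23741368 -140.68156929]]
```

Emit:
move_arm([
  [-33,0,0,0,0,1.7],
  [-33,0,0,0,0,0],
  [-32,1,0,0,0,0],
  [0,0,-30,0,0,0],
  [0,0,-40,0,0,0],
])

```text
t: 35.33
eef_pos: [0.4699, -0.1408, 0.3051]
ee_rot: [-3.141, 0.01, -3.102]
force: [2.3, 0.2, -1.3]
width: 0.0881
```

Emit:
move_arm([
  [0,0,-35,0,0,0],
  [0,0,-30,0,0,0],
  [0,0,-20,0,0,0],
  [0,0,0,0,0,0],
  [0,0,0,0,0,0],
])

```text
t: 35.75
eef_pos: [0.4699, -0.1405, 0.2163]
ee_rot: [-3.141, -0.003, -3.102]
force: [0.5, -0.1, 0.7]
width: 0.0875
```

Emit:
move_arm([
  [0,0,-15,0,0,0],
  [0,0,0,0,0,0],
  [0,0,0,0,0,0],
  [0,0,0,0,0,0],
  [0,0,0,0,0,0],
])

```text
t: 36.17
eef_pos: [0.4706, -0.14, 0.2031]
ee_rot: [3.142, 0.002, -3.101]
force: [0.4, 0.1, 0.7]
width: 0.0877
```

Emit:
move_arm([
  [-1,0,-12,0,0,0],
  [0,0,-9,0,0,0],
  [0,0,0,0,0,0],
  [0,0,0,0,0,0],
  [0,0,0,0,0,0],
])

```text
t: 36.58
eef_pos: [0.4693, -0.1399, 0.1811]
ee_rot: [-3.141, -0.0, -3.101]
force: [0.2, 0.3, -0.3]
width: 0.0878
```

Emit:
move_arm([
  [0,0,0,0,0,0],
  [0,0,0,0,0,0],
  [0,0,0,0,0,0],
  [0,0,0,0,0,0],
  [0,0,0,0,0,0],
], claw=255, squeeze=15)

```text
t: 37.0
eef_pos: [0.4691, -0.14, 0.1809]
ee_rot: [3.142, 0.0, -3.101]
force: [-0.0, -0.7, 0.1]
width: 0.0597
```

Emit:
move_arm([
  [0,0,0,0,0,0],
  [0,0,0,0,0,0],
  [0,0,0,0,0,0],
  [0,0,0,0,0,0],
  [0,0,0,0,0,0],
])

```text
t: 37.42
eef_pos: [0.4691, -0.1399, 0.1808]
ee_rot: [3.142, -0.0, -3.101]
force: [0.1, -0.6, 0.5]
width: 0.0399
```

Emit:
move_arm([
  [0,0,15,0,0,0],
  [0,0,35,0,0,0],
  [0,0,35,0,0,0],
  [0,0,35,0,0,0],
  [0,0,0,0,0,0],
])

```text
t: 37.83
eef_pos: [0.4711, -0.1401, 0.3074]
ee_rot: [-3.141, 0.01, -3.1]
force: [0.2, -0.5, -0.1]
width: 0.0398
```

Emit:
move_arm([
  [10,17,0,0,0,0],
  [21,34,0,0,0,0],
  [21,34,0,0,0,0],
  [21,34,0,0,0,0],
  [21,34,0,0,0,0],
])

```text
t: 38.25
eef_pos: [0.5636, 0.0146, 0.3009]
ee_rot: [3.141, 0.0, -3.102]
force: [0.3, -0.6, -1.0]
width: 0.0399
```

Emit:
move_arm([
  [21,34,0,0,0,0],
  [21,34,0,0,0,0],
  [21,34,0,0,0,0],
  [14,19,0,0,0,0],
  [0,0,0,0,0,0],
])

```text
t: 38.67
eef_pos: [0.6423, 0.1381, 0.2997]
ee_rot: [-3.142, 0.001, -3.098]
force: [1.0, -0.3, -0.2]
width: 0.0402
```

Emit:
move_arm([
  [0,0,-25,0,0,0],
  [0,0,-25,0,0,0],
  [0,0,-20,0,0,0],
  [0,0,0,0,0,0],
  [0,0,0,0,0,0],
])

```text
t: 39.08
eef_pos: [0.6397, 0.1337, 0.2298]
ee_rot: [-3.14, -0.003, -3.101]
force: [0.7, -0.3, 0.7]
width: 0.0399
```

```bash
python3 - <<'E'
from h import *
look(["clip_center","clear_box"],"w16.png",dz=.05)
E
```

```text
clip_center [([636.1, 134.1], 0.64)] [(([625, 133], [27, 42], np.float32(92.3)), 0.9)]
clear_box [] [(([593, 132], [59, 89], np.float32(92.3)), 0.57)]
[0.6397 0.1337 0.2298] [-3.1401e+00 -2.7000e-03 -3.1013e+00] 39.0833 0.03988924379828997
```

View pics/raw_w16.png

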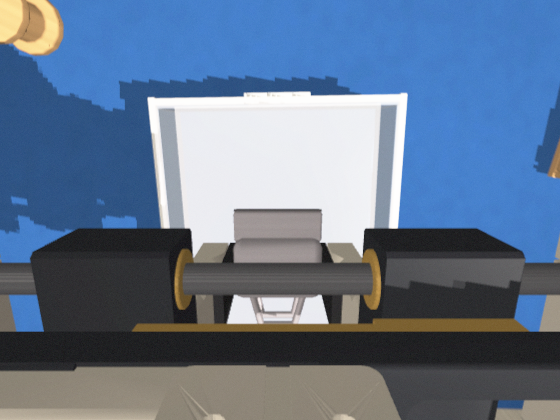

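Clip is held centrally above the box, with the fingers well inside the walls. I lower it and open only partway.

Emit:
move_arm([
  [0,0,-20,0,0,0],
  [0,0,-12,0,0,0],
  [0,0,-5,0,0,0],
  [0,0,0,0,0,0],
  [0,0,0,0,0,0],
])

```text
t: 39.75
eef_pos: [0.6402, 0.134, 0.1938]
ee_rot: [-3.141, -0.0, -3.101]
force: [-0.6, 0.0, -0.0]
width: 0.0397
```

Emit:
move_arm([
  [0,0,0,0,0,0],
  [0,0,0,0,0,0],
  [0,0,0,0,0,0],
  [0,0,0,0,0,0],
  [0,0,0,0,0,0],
])

```text
t: 40.17
eef_pos: [0.6402, 0.1341, 0.1941]
ee_rot: [3.141, 0.0, -3.101]
force: [0.6, -0.3, -1.2]
width: 0.04
```

Emit:
move_arm([
  [0,0,-6,0,0,0],
  [0,0,-3.5,0,0,0],
  [0,0,0,0,0,0],
  [0,0,0,0,0,0],
  [0,0,0,0,0,0],
])

```text
t: 40.58
eef_pos: [0.6399, 0.134, 0.1839]
ee_rot: [-3.141, -0.001, -3.101]
force: [-1.0, -1.2, -0.9]
width: 0.0399
```

Emit:
move_arm([
  [0,0,0,0,0,0],
  [0,0,0,0,0,0],
  [0,0,0,0,0,0],
  [0,0,0,0,0,0],
  [0,0,0,0,0,0],
], claw=100)

```text
t: 41.0
eef_pos: [0.6401, 0.134, 0.1844]
ee_rot: [3.142, 0.0, -3.101]
force: [0.1, 0.5, -0.0]
width: 0.053
```

Emit:
move_arm([
  [0,0,15,0,0,0],
  [0,0,35,0,0,0],
  [0,0,35,0,0,0],
  [0,0,35,0,0,0],
  [0,0,35,0,0,0],
])

```text
t: 41.42
eef_pos: [0.6398, 0.1339, 0.341]
ee_rot: [-3.141, -0.0, -3.101]
force: [0.3, 1.2, -0.3]
width: 0.0535
```

Emit:
move_arm([
  [-8,-38,20,0,0,0],
  [-8,-38,0,0,0,0],
  [-8,-38,0,0,0,0],
  [-8,-38,0,0,0,0],
  [-8,-38,0,0,0,0],
], claw=0)

```text
t: 41.83
eef_pos: [0.5996, -0.0557, 0.3588]
ee_rot: [3.141, 0.001, -3.101]
force: [1.0, 0.4, 0.0]
width: 0.081
```

Emit:
move_arm([
  [-20,-35,0,0,0,0],
  [-20,-35,0,0,0,0],
  [-20,-35,0,0,0,0],
  [-20,-35,0,0,0,0],
  [-20,-35,0,0,0,0],
])

```text
t: 42.25
eef_pos: [0.4991, -0.2306, 0.3587]
ee_rot: [-3.141, 0.001, -3.101]
force: [0.9, -0.3, 0.1]
width: 0.0879
```

Emit:
move_arm([
  [-20,-35,0,0,0,0],
  [-20,-35,0,0,0,0],
  [-20,-35,0,0,0,0],
  [-20,-35,0,0,0,0],
  [0,0,0,0,0,0],
])

```text
t: 42.67
eef_pos: [0.4171, -0.3734, 0.3584]
ee_rot: [-3.141, -0.001, -3.106]
force: [0.3, 0.0, 0.2]
width: 0.088
```

Emit:
move_arm([
  [-35,-22,0,0,0,0],
  [-35,-22,0,0,0,0],
  [-35,-22,0,0,0,0],
  [-35,-22,0,0,0,0],
  [-35,-22,0,0,0,0],
])

```text
t: 43.08
eef_pos: [0.2437, -0.4797, 0.3587]
ee_rot: [-3.141, 0.0, -3.101]
force: [1.6, -0.8, 0.2]
width: 0.0873
```

```bash
python3 - <<'E'
from h import *
ims=[]
for n in ["top","scene"]:
    f=arm.grab_frame(n);K,T=cam(n)
    for t in ["truck_center","suv_center","signal_center","clip_center","spool_center","tree_center"]:
        p=arm.spot_point(t,n);print(n,t,[(np.round(ray(K,T,q["xy"],Z[t])[0,:2]*1000).tolist(),round(q["score"],2)) for q in p[:1]])
    cv2.imwrite(f"pics/{n}_end.png",f[:,:,::-1]);ims.append(f[:,:,::-1])
a=cv2.resize(ims[0][110:310,110:490],(800,421)[:2]);a=a[:, :]
b=cv2.resize(ims[1][130:360,120:480],(800,511))
cv2.imwrite("pics/enda.png",a);cv2.imwrite("pics/endb.png",b)
print(arm.get_state()["width"],arm.get_state()["t"])
E
```

```text
top truck_center [([631.0, -134.0], 0.63)]
top suv_center [([526.0, 367.0], 0.89)]
top signal_center [([533.0, -361.0], 0.88)]
top clip_center [([532.0, -371.0], 0.27)]
top spool_center [([525.0, -2.0], 0.64)]
top tree_center [([440.0, -14.0], 0.54)]
scene truck_center [([618.0, -136.0], 0.9)]
scene suv_center [([529.0, 354.0], 0.66)]
scene signal_center [([529.0, -379.0], 0.83)]
scene clip_center [([627.0, 127.0], 0.9)]
scene spool_center [([521.0, -15.0], 0.61)]
scene tree_center [([431.0, -15.0], 0.61)]
0.08770249517418859 43.7833
```

View pics/endb.png

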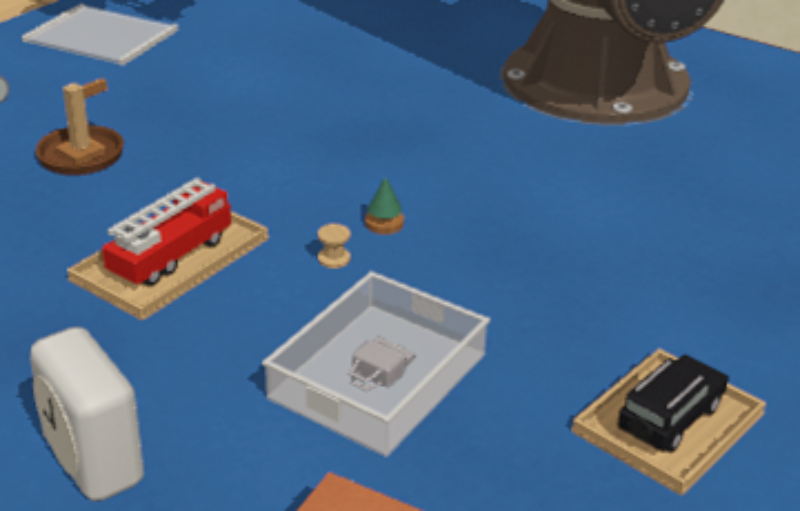

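View pics/enda.png

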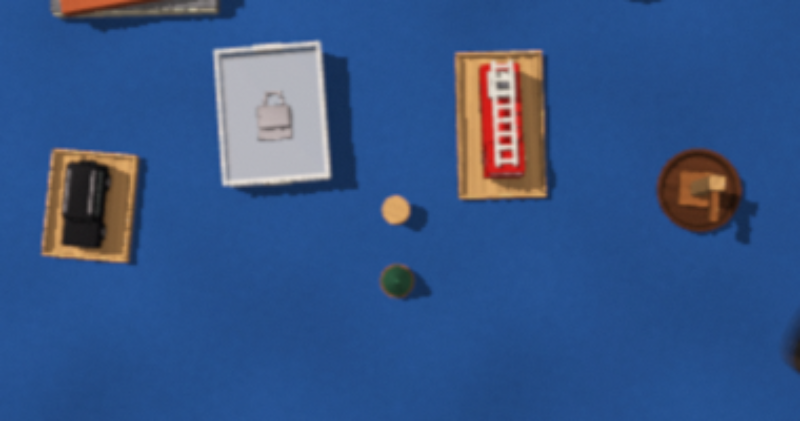

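Both final views show the truck and SUV straight on their wheels in their trays. The signal is upright in the dish, the clip is inside the box, and the tree and spool are still standing where they were.

```bash
python3 -c "
from station import arm
print(arm.job_done())"
```

```text
the job is handed in; nothing more can be done
None
```

The job is handed in at about 44 s of the 138 s limit. I did it in the order asked: the truck into the long tray, the SUV into the short tray, the signal post into the dish, then the clip into the clear box.

- **Final checks:** the last top and scene pictures show both vehicles on their wheels, straight and inside their trays. The signal stands upright in the dish and the clip lies inside the box. The gripper is open and clear of everything, and the force readings I saw stayed under about 3 N.
- **Wrist camera fits:** taken just after each vehicle was released, these put the truck within about 1.5° of its tray's line and the SUV within about 0.5°.
- **Bystanders:** the tree and spool were not touched. Their network positions differ by up to about 10 mm between first and last looks. I take that as network noise, since I never went near them and they look unmoved.
- **Disagreements:** in the last top picture the network mistook something in the dish for the clip, at a low score of 0.27. The pictures show the clip in the box, and the network on the scene camera puts it there too. The final network positions for the vehicles and signal also scatter by 10–20 mm. I trusted the pictures and the wrist fits over those.

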